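# Pin the clay extruder's pusher bar

### The arm

A 6-joint arm with a two-finger parallel gripper is mounted at the origin on the work surface. World frame = base frame: x ahead of the robot, y to its left, z up, the work surface at z = 0. Lengths are in m, angles in rad, forces in N, time in s.
With the tool pointing down it reaches from about 0.3 to 0.875 m from the base axis. Payload 4.2 kg.
Tool frame: the origin (TCP) lies on the centre line of the jaws, within the pads' length; the fingertips stand 14 mm ahead of it and the grasp point (between the pads) lies 5 mm behind it (bot.finger_overhang is the distance from the TCP to the fingertips, in m); z points along the fingers, y is the direction in which the jaws open and shut (so a half turn about z gives the same grasp; the last joint's range is limited). The gripper opens to 85 mm and grips with 20 to 120 N. Pads are 22 mm wide; open, the fingers measure 114 mm over their backs; the gripper's body (76 mm by 85 mm) begins 54 mm behind the grasp point. The pads swing forward as they close: fully open they stand 13 mm farther back than shut.
Start: joints at [1.206, 0.32, 1.565, -0, 1.257, -0.02], TCP at [0.194, 0.541, 0.209] pointing down, gripper open.
Joint ranges: [-3.11, 3.11], [-0.84, 2.01], [0.21, 2.61], [-1.34, 4.49], [0.05, 2.63], [-2.56, 2.56]. Speed limits (rad/s): [2.57, 2.57, 3.14, 3.14, 3.14, 3.14].

### API

Orientations are given as a unit quaternion [x, y, z, w].
In Python, from plant import bot, eyes, ticket gives the robot as it stands.
- The arm moves only by the shell command python3 -m inch 'ROWS' [FORCE]. ROWS is a JSON object of lists of equal length, an entry for each row: "delta_rot": the turn, a rotation vector about the tool's x, y, z in degrees, a list of three; "dp": the shift along the tool's x, y, z in mm, a list of three; "jaw": the opening in per cent of the stroke, from 0 (shut) to 100 (fully open). A call has 1 to 5 rows; each row shifts and turns the commanded pose from where the row before left it, along the tool's axes as they then stand; what a row does not reach is not made up. A row lasts 1/8 s, in which the tool goes at most 62.5 mm and 10.7 degrees, less where a joint would pass 70% of its speed; a pose out of reach is approached as far as the arm can. A call with a gripper value outside its range is refused whole. The fingers move at their own pace and stop on an object; FORCE is the grip in N (left out, the last holds). Time passes only in rows, so rows that do not move let the fingers close. It gives the time, the measured TCP pose, the force and the opening at its end, in the units of the state.
- bot.state(): the state, without advancing time (a new reading comes with each control period).
- eyes.snapshot(name): name is "side" or "top"; returns (picture, depth): 480x640x3 uint8, red, green, blue; 480x640 float32, m along the optical axis (not along the pixel's ray), 0 where there is no reading.
- eyes.get_calibration(name): a dict with "fx", "fy", "cx", "cy" (pixels), "k1" (the pictures are not rectified: a ray, as slopes to the right and down, at radius r is drawn at 1 + k1 r^2 times it, then the intrinsics apply), "extrinsics" (4x4, takes a point from world to camera coordinates). Camera axes: x right, y up, looking along -z (the intrinsics and any distortion apply to the point x, -y, -z); pixel columns grow to the right and rows downward; lengths in m; the calibration is good to about 2 mm. A picture is of the moment at which its call begins. get_calibration takes no time and is no camera call.
- ticket.close_job(): hands the job in, once; it reports no verdict.
The state is a dict: "time_s": time; "joints": joint angles; "joint_velocities": joint speeds; "joint_torque": joint torques, N m; "tcp_pos": TCP position; "eef_rot": TCP orientation; "wrist_force": force on the tool from outside, world axes, zero at the start; "ft_torque": the same for the moment, N m; "width": opening from 0.0 (shut) to 1.0 (fully open).
Only numpy, scipy, OpenCV 4.12 (cv2) and the standard library are available. Lean on these libraries where they do the work, as an engineer would, in place of code of your own. Each camera call takes 0.05 s, during which the arm holds its last target. There are 200 camera calls.

### The job

Push the extruder's pusher bar by its yellow tab fully into the fork. Then take the pin with the red thumb button from the wooden stand, squeeze the button in and, keeping it in, put the pin down through the holes of fork and bar until its collar sits flush on the fork, and let go so that the button springs out and the pin locks. The fork floats sideways, so find the hole gently by feel - never lean harder than about 30 N on the machine - and leave everything else where it is.

Things in the scene. Friction and masses are not known exactly. Their poses are not given: they have to be found in the camera images.
- press: Bench clay extruder, bolted down. Red base 12 mm thick; aluminium barrel along +x, 90 to 255 mm from the origin, top 118 mm high. In front of the barrel a steel fork: two level cheeks 60 (x) x 82 (y) x 8 mm, tops 70 and 88 mm high, each with a vertical 13.5 mm hole in its middle. Origin: on the table below point hole_mid; z up, +x to the barrel, away from the robot.
- hole_mid (a point): Fixed point on the extruder, level with the top of the upper cheek (88 mm high), at the MIDDLE of the fork's side play. The fork floats sideways on a cross slide: its hole lies at this x, but anywhere from -18 to +18 mm along y, different each start and not measured; find it by feel. Friction of about 9 N holds the fork; it stops at +-19 mm.
- tab_home (a point): Fixed point on the extruder, 98 mm high: where the robot-side face of the yellow tab is once the bar is fully in. The tab stands on the outer end of the pusher bar: 60 mm wide (y), 10 mm thick, 71 to 125 mm high; it floats sideways with the fork. The bar (36 mm wide, 8 mm thick, between the cheeks) has a 13.5 mm hole; behind the face the bar and fork lie towards +x.
- pusher (a joint): How far the pusher bar is pulled out of the fork towards the robot (along the extruder's -x), m: 0 = fully in against its stop, its hole lined up with the fork's; starts at 0.02 to 0.04. About 3.5 N of friction; the stop is hard, so arrive slowly (15 mm/s); stays where it is left. Push the yellow tab along +x to bring it in.
- pin: Quick-release pin, about 150 g, upright in one hole of the stand. Origin: centre of the underside of its collar (28 mm diameter, 6 mm thick), z up. Below: steel shank, 12 mm diameter, tip 48 mm down, last 4 mm tapering to 9 mm. Above: black handle, 6 to 50 mm up, 22 mm wide in x, y = -13 to +9 mm, with a red thumb button out of its +y side (face at y = +18 mm; +13 mm when fully in).
- thumb (a joint): The pin's red button, m: 0 out, 0.005 fully in. Spring 5.5 N at first, 10 N fully in; a 30 to 40 N squeeze across handle and button holds it in firmly. It carries a brass locking tooth on the shank's +y side, 29 to 36 mm below the collar: 4 mm out of the shank with the button out (will not pass the holes), inside it with the button in. Seated, the tooth is 3 mm below the lower cheek.
- pin_grip (a point): Where to squeeze the pin: on its axis, 29 mm above the collar's underside. The fingers close along the pin's y, one on the handle's back, one on the button (10 to 44 mm above the collar's underside, 16 mm wide). With the button in, handle and button measure 26 mm across, centred on the axis; with it out, 31 mm.
- pin_tip (a point): Foot of the pin's shank, on its axis, 48 mm below the collar's underside.
- stand: Fixed wooden pin stand, 170 x 70 mm, top 70 mm above the table, two 23 mm through holes at x = -45 and +45 mm. Origin: centre of its underside. The tooth passes these holes freely.
- plain_pin: Plain grey bent pin without a button, in the stand's other hole: 10 mm shank, 28 mm collar, 26 mm tall above the stand. Not the right one; leave it. Origin: underside of its collar.
- mug: White mug, 84 mm diameter, 90 mm tall; bystander. Origin: centre of its underside.
- die: Steel extruder die, 90 x 90 x 8 mm with three holes, lying flat; bystander. Origin: centre of its underside.
- glaze_a: Glaze jar, 72 mm diameter, 85 mm tall; bystander. Origin: centre of its underside.
Not all that is in view belongs to the job. What is shaped like the pin but orange or purple is not meant.

How it is judged:
By the outcome, as a careful person would: the job done as asked, in the order asked, and still so for the second after the job is handed in, with the robot touching nothing.
It also fails if it takes over 72 s, if anything falls off the work surface, if the arm or the gripper's body presses on something with over 40 N, if the wrist force passes 120 N, or if a joint passes its speed limit or range.

## Working session

There is one attempt and no reset: what is moved stays moved. The work goes in short steps, Python scripts to look and compute and a shell command to move; the robot and the scene stay as the last step left them, time stands still between calls to the robot, and variables do not carry over. Pictures are saved under pics/ and viewed, about 8 in all and at most 12, crops included, and the job is handed in when it is done.

```bash
ls; mkdir -p pics
python3 - <<'E'
from plant import bot, eyes
import cv2,numpy as np
print(bot.state())
for n in("side","top"):
    p,d=eyes.snapshot(n); np.savez(f"pics/{n}0.npz",p=p,d=d); cv2.imwrite(f"pics/{n}0.png",p[:,:,::-1])
    c=eyes.get_calibration(n); print(n,{k:(np.round(v,4).tolist()) for k,v in c.items()})
E
```

```text
pics
{'time_s': 0.0, 'joints': array([ 1.20598208e+00,  3.20318392e-01,  1.56568714e+00,  1.90356908e-06,
        1.25742338e+00, -1.99847000e-02]), 'joint_velocities': array([-0.00039116, -0.00017745, -0.00046785, -0.00182621, -0.00145652,
        0.00042864]), 'joint_torque': array([-1.89486673e-03, -4.15526319e+01, -2.34153235e+01, -2.17520906e-04,
        8.46996118e-03,  1.72554877e-05]), 'tcp_pos': array([0.19417255, 0.54066083, 0.20786395]), 'eef_rot': array([ 1.71562035e-01,  9.85172891e-01, -9.01016366e-04, -1.76448468e-04]), 'wrist_force': array([-0.00590922,  0.29251175,  0.24739448]), 'ft_torque': array([0.00814347, 0.00520592, 0.02249542]), 'width': 0.9991978375686396}
side {'fx': 440.342, 'fy': 440.342, 'cx': 317.6788, 'cy': 240.4777, 'k1': -0.0709, 'extrinsics': [[0.7165, -0.6973, 0.0184, -0.3975], [0.4155, 0.4479, 0.7916, -0.3056], [-0.5602, -0.5596, 0.6107, -0.8156], [0.0, 0.0, 0.0, 1.0]]}
top {'fx': 461.0647, 'fy': 461.0647, 'cx': 311.6882, 'cy': 233.9858, 'k1': -0.0623, 'extrinsics': [[-0.0144, -0.9999, -0.003, 0.0128], [0.9829, -0.0147, 0.1835, -0.5596], [-0.1835, -0.0003, 0.983, -0.8652], [0.0, 0.0, 0.0, 1.0]]}
```

View pics/side0.png

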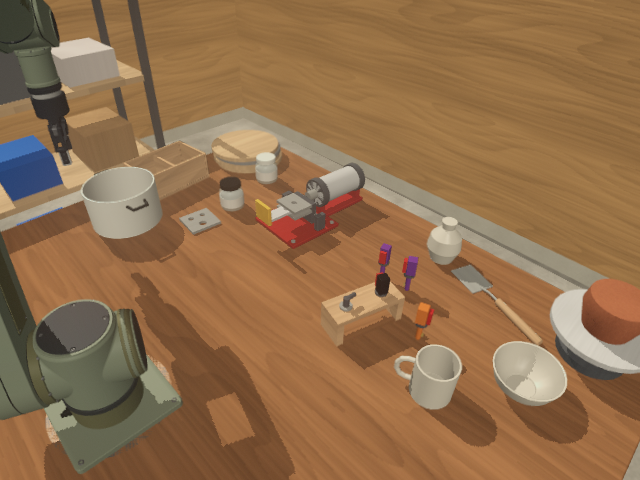

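View pics/top0.png

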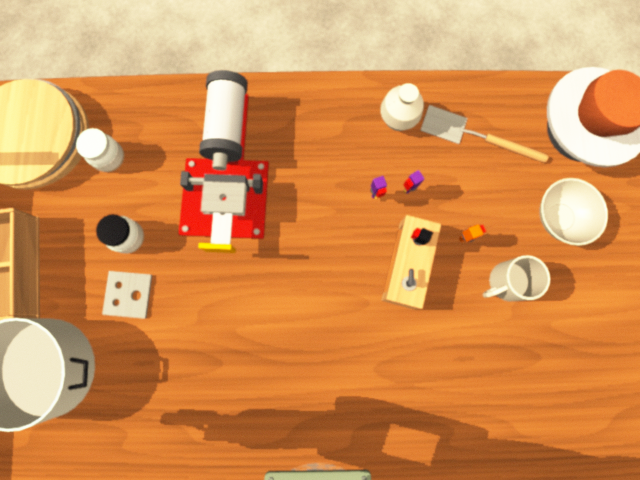

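Side view: the black pin with the red button is at (382,284), in the stand. The lookalikes are purple (385,255), purple (410,268) and orange (424,315). In the top view the black pin is at (422,236), the purple ones at (378,187) and (413,182), and the orange one at (473,232). Only the black one stands in the stand, with the grey plain pin in the other hole. The fork hole shows at (222,197) and the yellow tab at (215,246). Next I'll confirm in one enlarged crop and measure.

```bash
cat > h.py <<'E'
import numpy as np,cv2
from plant import bot,eyes
from scipy.spatial.transform import Rotation as R
def load(n,i=0):
    z=np.load(f"pics/{n}{i}.npz"); return z['p'],z['d']
def ray(n,uv):
    c=eyes.get_calibration(n); K=np.array([[c['fx'],0,c['cx']],[0,c['fy'],c['cy']],[0,0,1]])
    s=cv2.undistortPoints(np.array(uv,float).reshape(-1,1,2),K,np.array([c['k1'],0,0,0.]))[:,0]
    E=np.array(c['extrinsics']); D=np.c_[s[:,0],-s[:,1],-np.ones(len(s))]@E[:3,:3]
    return -E[:3,:3].T@E[:3,3],D
def onz(n,uv,z):
    o,D=ray(n,uv); return o+D*((z-o[2])/D[:,2])[:,None]
def cloud(n,d):   # world point per pixel
    v,u=np.mgrid[:480,:640]; o,D=ray(n,np.c_[u.ravel(),v.ravel()])
    return (o+D*d.reshape(-1,1)).reshape(480,640,3)
def hsv(p): return cv2.cvtColor(p,cv2.COLOR_RGB2HSV)
def proj(n,P):
    c=eyes.get_calibration(n);E=np.array(c['extrinsics']);q=E[:3,:3]@np.array(P)+E[:3,3]
    s=np.array([q[0],-q[1]])/-q[2]; s=s*(1+c['k1']*(s@s)); return c['fx']*s[0]+c['cx'],c['fy']*s[1]+c['cy']
E
python3 - <<'E'
from h import *
np.set_printoptions(precision=4,suppress=True)
p,d=load('top'); C=cloud('top',d); H=hsv(p); v,u=np.mgrid[:480,:640]
z=C[...,2]
box=lambda a,b,c,e:(u>=a)&(u<b)&(v>=c)&(v<e)
def st(name,m):
    P=C[m]; print(name,m.sum(),'px',u[m].mean().round(1),v[m].mean().round(1),'mean',P.mean(0),'zq',np.quantile(P[:,2],[.05,.5,.95]))
yel=(H[...,0]>20)&(H[...,0]<35)&(H[...,1]>150)&box(190,245,232,260); st('tab',yel)
t=yel&(z>.115); r=cv2.minAreaRect(np.c_[u[t],v[t]].astype(np.float32)); print('tab rect',r); print(onz('top',cv2.boxPoints(r),.125))
red=((H[...,0]<6)|(H[...,0]>174))&(H[...,1]>180)
b=red&box(170,280,150,245)&(z<.03); st('base',b)
r=cv2.minAreaRect(np.c_[u[b],v[b]].astype(np.float32)); print('base',r); print(onz('top',cv2.boxPoints(r),.012))
ck=box(195,255,165,225)&(abs(z-.088)<.006)&(H[...,1]<60); st('cheek',ck); r=cv2.minAreaRect(np.c_[u[ck],v[ck]].astype(np.float32)); print('cheek',r);print(onz('top',cv2.boxPoints(r),.088))
rb=red&box(405,440,220,255); st('button',rb)
bl=(p.max(2)<60)&box(405,440,220,255); st('black',bl)
s=box(375,450,205,315)&(abs(z-.07)<.006); st('stand',s); r=cv2.minAreaRect(np.c_[u[s],v[s]].astype(np.float32)); print('stand',r); print(onz('top',cv2.boxPoints(r),.07))
# hole
print('hole guess',onz('top',[[222,197]],.088))
# barrel top
q=box(200,250,80,155)&(z>.112); st('barrel',q)
a=cv2.resize(p[150:260,170:280],(400,400),interpolation=cv2.INTER_CUBIC); e=cv2.resize(p[205:315,370:480],(400,400),interpolation=cv2.INTER_CUBIC)
ps,_=load('side'); f=cv2.resize(ps[240:340,310:445],(400,296),interpolation=cv2.INTER_CUBIC);g=cv2.resize(ps[160:260,240:375],(400,296),interpolation=cv2.INTER_CUBIC)
o=cv2.resize(np.vstack([np.hstack([a,e]),np.hstack([g,f])]),(690,600)); cv2.imwrite('pics/crop1.png',o[:,:,::-1])
E
```

```text
tab 191 px 214.2 246.1 mean [0.5265 0.1833 0.1233] zq [0.1091 0.1243 0.1268]
tab rect ((214.9501495361328, 245.99749755859375), (32.15982437133789, 5.493138313293457), 2.862405300140381)
[[0.5232 0.211  0.125 ]
 [0.5334 0.2108 0.125 ]
 [0.5295 0.1517 0.125 ]
 [0.5194 0.152  0.125 ]]
base 3381 px 224.9 200.2 mean [0.6431 0.187  0.0116] zq [0.0084 0.0117 0.0147]
base ((223.6128387451172, 193.19454956054688), (85.083984375, 88.6395492553711), 3.5763344764709473)
[[0.5696 0.283  0.012 ]
 [0.7649 0.2791 0.012 ]
 [0.749  0.0943 0.012 ]
 [0.5558 0.1051 0.012 ]]
cheek 1493 px 223.4 193.6 mean [0.6358 0.1754 0.0876] zq [0.0848 0.0876 0.0902]
cheek ((223.62319946289062, 192.20986938476562), (41.2282829284668, 54.30649948120117), 4.573921203613281)
[[0.5882 0.2179 0.088 ]
 [0.6978 0.2129 0.088 ]
 [0.6894 0.1312 0.088 ]
 [0.5805 0.1381 0.088 ]]
button 63 px 416.1 233.5 mean [ 0.5472 -0.1908  0.1074] zq [0.0879 0.1121 0.1154]
black 148 px 423.4 236.8 mean [ 0.5379 -0.2001  0.1245] zq [0.087  0.1187 0.1219]
stand 2798 px 412.7 263.6 mean [ 0.4957 -0.1898  0.0699] zq [0.0671 0.0699 0.0728]
stand ((413.2391662597656, 261.60382080078125), (37.46341323852539, 87.12194061279297), 12.68038272857666)
[[ 0.4265 -0.1338  0.07  ]
 [ 0.5916 -0.1787  0.07  ]
 [ 0.574  -0.25    0.07  ]
 [ 0.4097 -0.2029  0.07  ]]
hole guess [[0.6287 0.1779 0.088 ]]
barrel 613 px 219.1 121.5 mean [0.7658 0.1784 0.1333] zq [0.1121 0.1135 0.1184]
```

View pics/crop1.png

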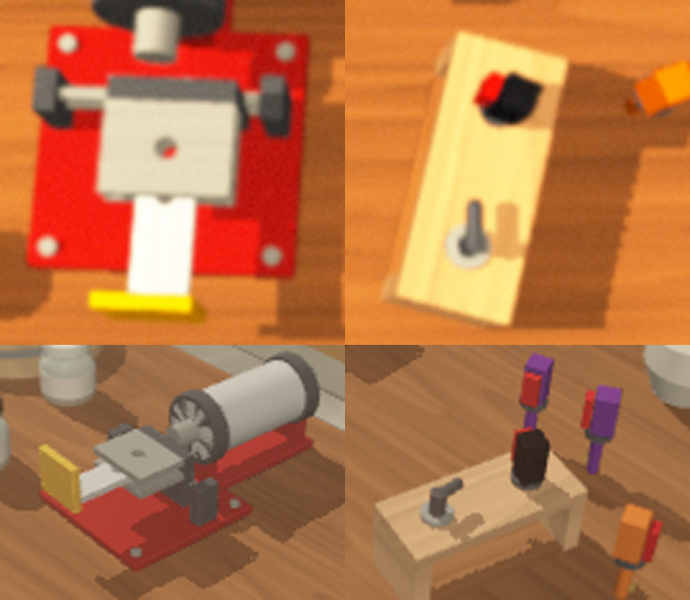

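The crop confirms the black pin with the red button at top-view (422,236). It sits in the stand's far hole, with the plain grey pin in the near one. The orange and purple lookalikes stand outside the stand. The fork hole is visible, off-centre on its slide. One refined measurement in metric planes, then I move.

```bash
cat > m.py <<'E'
from h import *
np.set_printoptions(precision=4,suppress=True)
def rect(n,m,zz,name):
    v,u=np.nonzero(m); P=onz(n,np.c_[u,v],zz)[:,:2].astype(np.float32)*1000
    (c,s,a)=cv2.minAreaRect(P); print(name,'c',np.round(c,1),'size',np.round(s,1),'ang',round(a,1)); return c,s,a
def box(a,b,c,e):
    v,u=np.mgrid[:480,:640]; return (u>=a)&(u<b)&(v>=c)&(v<e)
def big(m):
    n,l,s,_=cv2.connectedComponentsWithStats(m.astype(np.uint8)); return l==1+s[1:,4].argmax()
E
python3 - <<'E'
from m import *
p,d=load('top'); C=cloud('top',d); z=C[...,2]; H=hsv(p); g=p.mean(2)
ck=big(box(195,255,165,225)&(abs(z-.088)<.006)&(H[...,1]<60)&(g>120)); rect('top',ck,.088,'cheek')
fill=cv2.morphologyEx(ck.astype(np.uint8),cv2.MORPH_CLOSE,np.ones((9,9)))>0
h=fill&~ck&box(214,232,188,206); v,u=np.nonzero(h); print('hole px',h.sum(),u.mean(),v.mean(),onz('top',[[u.mean(),v.mean()]],.088))
yel=big((H[...,0]>20)&(H[...,0]<35)&(H[...,1]>150)&box(190,245,232,260)&(z>.118)); rect('top',yel,.125,'tab')
bar=big(box(200,240,212,246)&(H[...,1]<50)&(g>200)); rect('top',bar,.079,'bar')
red=((H[...,0]<6)|(H[...,0]>174))&(H[...,1]>180)
b=big(red&box(170,280,155,245)&(z<.03))
hull=cv2.convexHull(np.argwhere(b)[:,::-1].astype(np.int32)); hm=cv2.drawContours(np.zeros((480,640),np.uint8),[hull],0,1,-1)>0
rect('top',hm,.012,'base')
q=box(195,250,85,150)&(z>.105)&(H[...,1]<60)&(g>150); X=C[q][:,:2]
for a in(85,95,105,115,125,135,145):
    k=q[a]; us=np.nonzero(k)[0]; print(a,us.min(),us.max(),onz('top',[[(us.min()+us.max())/2,a]],.095)[0,:2],end=' ')
print()
r=big(red&box(405,440,220,255)); bl=big((p.max(2)<70)&box(405,440,220,255)&(z>.105)); 
rect('top',bl,.12,'handle'); rect('top',r,.112,'button')
rect('top',big(bl&(abs(z-.12)<.005)),.12,'handletop')
for m,zz in((r,.112),(bl,.12)):
    v,u=np.nonzero(m); print(u.mean(),v.mean(),onz('top',[[u.mean(),v.mean()]],zz))
# side view pin
ps,ds=load('side'); Cs=cloud('side',ds); Hs=hsv(ps)
bs=big((ps.max(2)<70)&box(365,400,265,310)); v,u=np.nonzero(bs); print('side handle px',u.mean(),v.mean(),'z',np.quantile(Cs[bs][:,2],[.02,.5,.98]),Cs[bs].mean(0)); print('pred side px of handle ctr',proj('side',[.542,-.203,.098]))
hs=onz('side',[[319-0,0]],.088)
# side hole: darkest spot on cheek
ms=box(275,320,190,220); print('side px of hole guess',proj('side',[.629,.178,.088]))
sub=ps[190:222,272:322].mean(2).astype(int); print(sub[6:26:1,10:40:1])
E
```

```text
cheek c [630.3 175.8] size [81.5 66. ] ang 86.3
hole px 38 222.78947368421052 197.6578947368421 [[0.6274 0.1763 0.088 ]]
tab c [526.4 181.5] size [59.4 10.1] ang 86.3
bar c [570.3 180.1] size [36.3 60.6] ang 86.8
base c [652.3 186.7] size [179.7 181.5] ang 88.9
85 211 235 [0.8628 0.1806] 95 212 234 [0.8406 0.18  ] 105 211 232 [0.8187 0.1824] 115 209 231 [0.797  0.1848] 125 209 230 [0.7755 0.1852] 135 208 231 [0.7542 0.1846] Traceback (most recent call last):
  File "<stdin>", line 14, in <module>
    return umr_minimum(a, axis, None, out, keepdims, initial, where)
ValueError: zero-size array to reduction operation minimum which has no identity
```

```bash
python3 -m inch '{"delta_rot":[[0,0,-8],[0,0,-8.1],[0,0,0],[0,0,0],[0,0,0]],"dp":[[0,0,0],[0,0,0],[-38,-42,0],[-38,-42,0],[-38,-42,0]],"jaw":[0,0,0,0,0]}' 40
python3 -m inch '{"delta_rot":[[0,0,0],[0,0,0],[0,0,0],[0,0,0],[0,0,0]],"dp":[[-39,-42,0],[-39,-42,0],[-39,-42,0],[-39,-42,0],[-39,-42,0]],"jaw":[0,0,0,0,0]}'
python3 - <<'E'
from m import *
p,d=load('top'); C=cloud('top',d); z=C[...,2]; H=hsv(p)
red=((H[...,0]<6)|(H[...,0]>174))&(H[...,1]>180)
r=big(red&box(405,440,220,255)); bl=big((p.max(2)<70)&box(405,440,220,255)&(z>.105))
rect('top',bl,.12,'handle'); rect('top',r,.112,'button')
for m,zz in((r,.114),(bl,.12)):
    v,u=np.nonzero(m); print(m.sum(),u.mean(),v.mean(),onz('top',[[u.mean(),v.mean()]],zz))
ps,ds=load('side'); Cs=cloud('side',ds); Hs=hsv(ps)
bs=big((ps.max(2)<70)&box(365,400,265,310)); v,u=np.nonzero(bs); print('side handle px',u.mean(),v.mean(),u.min(),u.max(),v.min(),v.max(),Cs[bs].mean(0)); print('pred',proj('side',[.542,-.203,.098]))
E
```

```text
time_s: 0.72
tcp_pos: [0.3007, 0.4067, 0.2083]
eef_rot: [0.031, 1.0, -0.0, -0.0]
wrist_force: [0.9, 0.3, 0.6]
width: 0.001
time_s: 1.35
tcp_pos: [0.4821, 0.1845, 0.2085]
eef_rot: [0.032, 0.999, 0.0, -0.0]
wrist_force: [0.8, 1.2, 0.3]
width: -0.001
handle c [ 541.3 -202.9] size [21.  20.7] ang 65.4
button c [ 546.3 -190. ] size [11.6 20.7] ang 61.0
63 416.07936507936506 233.53968253968253 [[ 0.546  -0.1893  0.114 ]]
116 424.5344827586207 235.55172413793105 [[ 0.5409 -0.2034  0.12  ]]
side handle px 382.2581967213115 283.76229508196724 376 389 273 295 [ 0.5359 -0.2126  0.1091]
pred (np.float64(380.02748649709827), np.float64(284.0192329704357))
```

```bash
python3 -m inch '{"delta_rot":[[0,0,0],[0,0,0],[0,0,0],[0,0,0],[0,0,0]],"dp":[[0,0,54],[0,0,55],[-10,0,0],[-10,0,0],[-3,0,0]],"jaw":[0,0,0,0,0]}'
python3 -m inch '{"delta_rot":[[0,0,0],[0,0,0],[0,0,0],[0,0,0],[0,0,0]],"dp":[[-3,0,0],[-3,0,0],[-3,0,0],[-3,0,0],[-3,0,0]],"jaw":[0,0,0,0,0]}'
python3 -m inch '{"delta_rot":[[0,0,0],[0,0,0],[0,0,0],[0,0,0]],"dp":[[-3,0,0],[-2,0,0],[-2,0,0],[-2,0,0]],"jaw":[0,0,0,0]}'
```

```text
time_s: 1.98
tcp_pos: [0.5071, 0.1855, 0.1022]
eef_rot: [0.032, 0.999, 0.001, 0.003]
wrist_force: [0.7, 0.4, 0.4]
width: -0.003
time_s: 2.6
tcp_pos: [0.5185, 0.1838, 0.0998]
eef_rot: [0.032, 0.999, 0.0, -0.001]
wrist_force: [-3.5, -1.2, 3.3]
width: 0.003
time_s: 3.1
tcp_pos: [0.5284, 0.1833, 0.0998]
eef_rot: [0.032, 0.999, 0.0, 0.0]
wrist_force: [-3.2, 1.7, 3.4]
width: -0.001
```

```bash
python3 -m inch '{"delta_rot":[[0,0,0],[0,0,0],[0,0,0],[0,0,0]],"dp":[[-1.5,0,0],[-1.5,0,0],[-1.5,0,0],[-1.5,0,0]],"jaw":[0,0,0,0]}'
python3 -m inch '{"delta_rot":[[0,0,0],[0,0,0],[0,0,0]],"dp":[[-1.5,0,0],[-1.5,0,0],[-1.5,0,0]],"jaw":[0,0,0]}'
```

```text
time_s: 3.6
tcp_pos: [0.5343, 0.1829, 0.0998]
eef_rot: [0.032, 0.999, 0.0, 0.0]
wrist_force: [-3.2, 1.5, 4.1]
width: -0.0
time_s: 3.98
tcp_pos: [0.5389, 0.1826, 0.0998]
eef_rot: [0.032, 0.999, 0.0, 0.0]
wrist_force: [-3.0, 2.0, 4.7]
width: -0.001
```

```bash
python3 -m inch '{"delta_rot":[[0,0,0],[0,0,0]],"dp":[[-1.5,0,0],[-1.5,0,0]],"jaw":[0,0]}'
```

```text
time_s: 4.22
tcp_pos: [0.541, 0.1825, 0.0997]
eef_rot: [0.032, 0.999, 0.0, -0.001]
wrist_force: [-6.9, 3.0, 6.7]
width: 0.001
```

```bash
python3 -m inch '{"delta_rot":[[0,0,0],[0,0,0]],"dp":[[-0.5,0,0],[0,0,0]],"jaw":[0,0]}'
python3 -m inch '{"delta_rot":[[0,0,0],[0,0,0]],"dp":[[-0.7,0,0],[0,0,0]],"jaw":[0,0]}'
```

```text
time_s: 4.47
tcp_pos: [0.5409, 0.1825, 0.0997]
eef_rot: [0.032, 0.999, 0.0, -0.001]
wrist_force: [-6.0, 1.8, 5.4]
width: -0.004
time_s: 4.72
tcp_pos: [0.541, 0.1825, 0.0997]
eef_rot: [0.032, 0.999, 0.0, -0.002]
wrist_force: [-7.4, 3.4, 7.7]
width: -0.002
```

```bash
python3 -m inch '{"delta_rot":[[0,0,0],[0,0,0],[0,0,0]],"dp":[[-1.5,0,0],[-1,0,0],[0,0,0]],"jaw":[0,0,0]}'
```

```text
time_s: 5.1
tcp_pos: [0.5411, 0.1824, 0.0996]
eef_rot: [0.032, 0.999, -0.0, -0.005]
wrist_force: [-13.2, 3.4, 10.1]
width: -0.002
```

```bash
python3 -m inch '{"delta_rot":[[0,0,0],[0,0,0],[0,0,0],[0,0,0],[0,0,0]],"dp":[[30,0,0],[0,0,-55],[0,0,-54],[-7,-54,0],[-7,-54,0]],"jaw":[0,0,60,60,60]}'
python3 -m inch '{"delta_rot":[[0,0,0],[0,0,0],[0,0,10],[0,0,10]],"dp":[[-7,-54,0],[-7,-22,0],[0,0,0],[0,0,0]],"jaw":[60,60,60,60]}'
python3 - <<'E'
from m import *
for n in("top","side"):
    p,d=eyes.snapshot(n); np.savez(f"pics/{n}1.npz",p=p,d=d)
    if n=="top":pt=p
ps,d=load('side',1); p,d=load('top',1); C=cloud('top',d); z=C[...,2]; H=hsv(p); g=p.mean(2)
ck=big(box(190,260,165,228)&(abs(z-.088)<.006)&(H[...,1]<60)&(g>120)); rect('top',ck,.088,'cheek')
v,u=np.nonzero(ck); print(u.min(),u.max(),v.min(),v.max())
fill=cv2.morphologyEx(ck.astype(np.uint8),cv2.MORPH_CLOSE,np.ones((9,9)))>0
h=fill&~ck&box(212,234,186,208); v,u=np.nonzero(h); print('hole px',h.sum(),u.mean(),v.mean(),onz('top',[[u.mean(),v.mean()]],.088))
yel=big((H[...,0]>20)&(H[...,0]<35)&(H[...,1]>150)&box(190,245,212,260)&(z>.118)); rect('top',yel,.125,'tab')
red=((H[...,0]<6)|(H[...,0]>174))&(H[...,1]>180)
r=big(red&box(405,440,220,255)); bl=big((p.max(2)<70)&box(405,440,220,255)&(z>.105)); rect('top',bl,.12,'handle'); rect('top',r,.114,'button')
print(proj('side',[.628,.176,.088]))
print(bot.state()['tcp_pos'])
a=cv2.resize(p[160:240,180:260],(400,400),interpolation=cv2.INTER_CUBIC); e=cv2.resize(p[215:255,400:440],(400,400),interpolation=cv2.INTER_NEAREST)
f=cv2.resize(ps[250:310,345:405],(400,400),interpolation=cv2.INTER_CUBIC);k=cv2.resize(ps[170:250,250:330],(400,400),interpolation=cv2.INTER_CUBIC)
cv2.imwrite('pics/crop2.png',cv2.resize(np.vstack([np.hstack([a,e]),np.hstack([k,f])]),(600,600))[:,:,::-1])
E
```

```text
time_s: 5.72
tcp_pos: [0.524, 0.0736, 0.2092]
eef_rot: [0.031, 1.0, -0.001, 0.002]
wrist_force: [0.2, 0.3, -0.1]
width: 0.598
time_s: 6.22
tcp_pos: [0.5325, -0.0032, 0.2082]
eef_rot: [0.208, 0.978, -0.001, 0.001]
wrist_force: [-0.1, 0.1, 0.3]
width: 0.606
cheek c [630.4 175.8] size [81.  66.2] ang 86.5
202 244 179 213
hole px 38 222.94736842105263 197.6578947368421 [[0.6273 0.176  0.088 ]]
tab c [554.  180.1] size [59.2  9.5] ang 86.3
handle c [ 541.5 -203. ] size [21.  21.5] ang 65.2
button c [ 545.7 -189.9] size [10.7 20.6] ang 60.9
(np.float64(292.7661030964054), np.float64(202.7772945382597))
[ 0.5324 -0.0026  0.2083]
```

View pics/crop2.png

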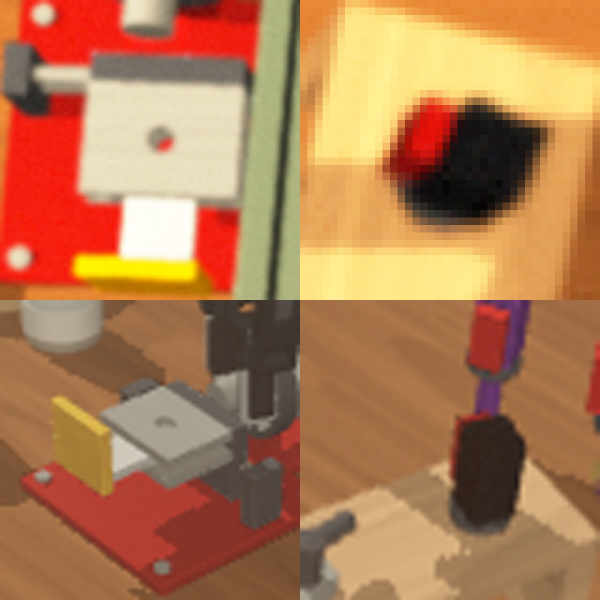

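The bar is home: the tab moved 28 mm and then stopped under 14 N, and the red base shows through the fork hole at top-view (223,198). The black pin stands at (424,235), with its button towards +y at about 65° yaw. Going for the grasp.

```bash
python3 -m inch '{"delta_rot":[[0,0,1],[0,0,0],[0,0,0],[0,0,0],[0,0,0]],"dp":[[0,0,0],[-23,-44,0],[-23,-44,0],[-23,-44,0],[-24,-44,0]],"jaw":[60,60,60,60,60]}'
python3 -m inch '{"delta_rot":[[0,0,0],[0,0,0],[0,0,0]],"dp":[[0,0,40],[0,0,40],[0,0,0]],"jaw":[60,60,60]}'
python3 - <<'E'
from m import *
p,d=eyes.snapshot("side"); np.savez("pics/side2.npz",p=p,d=d); pt,dt=eyes.snapshot("top"); np.savez("pics/top2.npz",p=pt,d=dt)
s=bot.state(); print(s['tcp_pos'],R.from_quat(s['eef_rot']).as_matrix())
a=cv2.resize(p[230:320,330:420],(500,500),interpolation=cv2.INTER_CUBIC);b=cv2.resize(pt[190:280,375:465],(300,300),interpolation=cv2.INTER_CUBIC)
o=np.zeros((500,800,3),np.uint8);o[:,:500]=a;o[:300,500:]=b;cv2.imwrite('pics/crop3.png',o[:,:,::-1])
E
```

```text
time_s: 6.95
tcp_pos: [0.5429, -0.2019, 0.2087]
eef_rot: [0.212, 0.977, -0.0, 0.0]
wrist_force: [1.3, 0.6, -0.0]
width: 0.605
time_s: 7.32
tcp_pos: [0.5407, -0.1996, 0.1258]
eef_rot: [0.213, 0.977, 0.0, -0.003]
wrist_force: [0.1, -0.4, -0.8]
width: 0.596
[ 0.5435 -0.2004  0.1296] [[-0.9093  0.4161  0.0013]
 [ 0.4161  0.9093 -0.0007]
 [-0.0015 -0.0001 -1.    ]]
```

View pics/crop3.png

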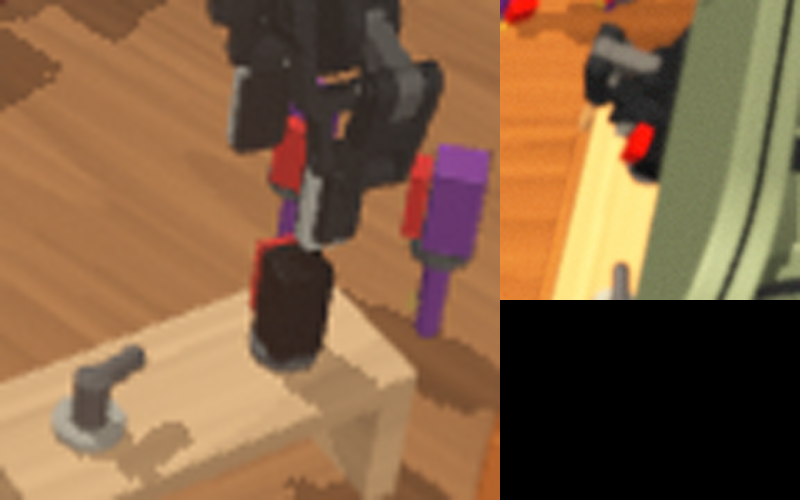

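Run:
```python
from m import *
T=np.array([.5425,-.2003,0]); x=np.array([-.909,.416,0]); y=np.array([.416,.909,0])
f=lambda P:tuple(((np.array(proj('side',P))-[330,230])*500/90).round().astype(int))
for z in(.116,.124,.13):
  print(z,'tip+y',[f(T+[0,0,z]+s*x*.011+y*.0258) for s in(1,-1)],'tip-y',[f(T+[0,0,z]+s*x*.011-y*.0258) for s in(1,-1)])
A=np.array([.5423,-.2012,0]);th=np.radians(65);py=np.array([np.cos(th),np.sin(th),0]);px=np.array([np.sin(th),-np.cos(th),0])
print('handle top',[f(A+[0,0,.12]+a*px*.011+b*py) for a in(1,-1) for b in(-.013,.009)],'collar',f(A+[0,0,.07]))
```

```text
0.116 tip+y [(np.int64(224), np.int64(225)), (np.int64(275), np.int64(214))] tip-y [(np.int64(282), np.int64(312)), (np.int64(335), np.int64(299))]
0.124 tip+y [(np.int64(226), np.int64(210)), (np.int64(277), np.int64(198))] tip-y [(np.int64(284), np.int64(297)), (np.int64(337), np.int64(284))]
0.13 tip+y [(np.int64(227), np.int64(198)), (np.int64(278), np.int64(186))] tip-y [(np.int64(286), np.int64(285)), (np.int64(339), np.int64(272))]
handle top [(np.int64(322), np.int64(271)), (np.int64(297), np.int64(234)), (np.int64(269), np.int64(284)), (np.int64(245), np.int64(246))] collar (np.int64(267), np.int64(349))
```

Run:
```python
from m import *
p,d=load('side',2); C=cloud('side',d)
for v in range(262,300,2):
    print(v,[(u,C[v,u].round(3).tolist(),p[v,u].tolist()) for u in (386,389)])
for v in range(246,262,2): print(v,[(u,C[v,u].round(3).tolist(),p[v,u].tolist()) for u in(374,376)])
```

```text
262 [(386, [0.519, -0.225, 0.187], [145, 138, 127]), (389, [0.519, -0.232, 0.192], [53, 42, 38])]
264 [(386, [0.521, -0.224, 0.181], [145, 139, 127]), (389, [0.518, -0.233, 0.188], [53, 44, 39])]
266 [(386, [0.52, -0.225, 0.176], [146, 139, 127]), (389, [0.52, -0.233, 0.182], [56, 47, 41])]
268 [(386, [0.523, -0.225, 0.169], [123, 117, 107]), (389, [0.524, -0.231, 0.172], [57, 48, 44])]
270 [(386, [0.522, -0.226, 0.165], [99, 92, 83]), (389, [0.522, -0.233, 0.17], [58, 49, 44])]
272 [(386, [0.523, -0.226, 0.159], [81, 74, 66]), (389, [0.522, -0.233, 0.165], [60, 51, 46])]
274 [(386, [0.525, -0.225, 0.152], [141, 134, 122]), (389, [0.675, -0.136, 0.001], [158, 127, 97])]
276 [(386, [0.551, -0.209, 0.119], [52, 40, 32]), (389, [0.672, -0.14, -0.001], [165, 112, 71])]
278 [(386, [0.546, -0.213, 0.12], [52, 38, 32]), (389, [0.551, -0.217, 0.12], [49, 36, 30])]
280 [(386, [0.543, -0.216, 0.118], [50, 38, 31]), (389, [0.55, -0.218, 0.115], [51, 37, 32])]
282 [(386, [0.543, -0.216, 0.112], [52, 39, 34]), (389, [0.551, -0.219, 0.109], [95, 74, 55])]
284 [(386, [0.544, -0.216, 0.106], [51, 37
[... 802 characters left out ...]
 -0.173, 0.18], [58, 48, 42])]
248 [(374, [0.548, -0.171, 0.175], [57, 47, 40]), (376, [0.552, -0.174, 0.175], [58, 47, 41])]
250 [(374, [0.547, -0.172, 0.171], [58, 45, 40]), (376, [0.55, -0.176, 0.171], [57, 45, 40])]
252 [(374, [0.547, -0.173, 0.167], [59, 47, 40]), (376, [0.553, -0.174, 0.164], [58, 45, 40])]
254 [(374, [0.549, -0.172, 0.159], [59, 46, 41]), (376, [0.554, -0.174, 0.158], [58, 47, 41])]
256 [(374, [0.549, -0.173, 0.154], [62, 48, 42]), (376, [0.55, -0.177, 0.156], [66, 48, 40])]
258 [(374, [0.698, -0.068, -0.001], [169, 116, 73]), (376, [0.702, -0.071, -0.001], [169, 115, 73])]
260 [(374, [0.69, -0.074, 0.0], [173, 121, 76]), (376, [0.693, -0.078, 0.001], [171, 118, 74])]
```

Run:
```python
from m import *
print(bot.finger_overhang, [a for a in dir(bot) if a[0]!='_'])
p,d=eyes.snapshot("side"); np.savez("pics/side3.npz",p=p,d=d); s=bot.state(); print(s['time_s'],s['tcp_pos'],s['joints'],s['width'])
C=cloud('side',d)
for v in range(262,300,3): print(v,[(C[v,u].round(3).tolist()) for u in (386,389)])
print('gripper pts min z', np.quantile(C[230:275,365:395][...,2][(p[230:275,365:395].max(2)<75)],[.02,.1,.5]))
```

```text
0.014 ['PlanningError', 'finger_overhang', 'state']
7.475 [ 0.5441 -0.2006  0.1304] [-0.3729  0.3846  1.6737 -0.0001  1.08   -1.5143] 0.6026401156627067
262 [[0.521, -0.224, 0.185], [0.524, -0.228, 0.186]]
265 [[0.521, -0.225, 0.179], [0.524, -0.23, 0.179]]
268 [[0.522, -0.225, 0.17], [0.523, -0.232, 0.174]]
271 [[0.524, -0.225, 0.16], [0.524, -0.232, 0.165]]
274 [[0.556, -0.205, 0.119], [0.677, -0.135, -0.001]]
277 [[0.549, -0.211, 0.119], [0.666, -0.144, 0.001]]
280 [[0.544, -0.215, 0.117], [0.549, -0.219, 0.116]]
283 [[0.545, -0.215, 0.107], [0.55, -0.22, 0.108]]
286 [[0.546, -0.216, 0.099], [0.579, -0.203, 0.068]]
289 [[0.547, -0.217, 0.09], [0.57, -0.21, 0.069]]
292 [[0.548, -0.217, 0.081], [0.564, -0.215, 0.068]]
295 [[0.55, -0.217, 0.069], [0.556, -0.221, 0.069]]
298 [[0.544, -0.222, 0.069], [-0.045, -0.597, 0.747]]
gripper pts min z [0.1563 0.1685 0.2112]
```

Run:
```python
from m import *
for i,T in((0,[.1942,.5407,.2079]),(1,[.5324,-.0026,.2083]),(3,[.5441,-.2006,.1304])):
    p,d=load('side',i); C=cloud('side',d); m=(np.hypot(C[...,0]-T[0],C[...,1]-T[1])<.06)&(C[...,2]>.135)&(d>0)
    m=big(m); print(i,'side',m.sum(),np.quantile(C[m][:,2]-T[2],[0,.01,.03,.06]))
    v,u=np.nonzero(m); k=v>=v.max()-1; print(u[k],v.max(),C[m][k][:2]-T)
```

```text
0 side 3235 [0.0348 0.043  0.054  0.0843]
[62 63 64 65 66 67 68 69 70 71 63 64 65 66 67] 165 [[-0.0247 -0.0409  0.0407]
 [-0.0229 -0.0424  0.0405]]
1 side 4606 [0.0245 0.0346 0.0463 0.0703]
[314 315 316 317 318 319 320 321 322 314 315 316 317 318 319 320] 202 [[-0.0205 -0.0239  0.0307]
 [-0.0185 -0.0248  0.0303]]
3 side 5256 [0.0235 0.0341 0.0472 0.0702]
[385 386 387 388 389 390 391 392 393 385 386 387 388 389 390] 272 [[-0.0206 -0.0222  0.0291]
 [-0.0197 -0.0239  0.0297]]
```

The camera puts the fingertips about 25–35 mm above the reported TCP, but the brief says 14 mm ahead of it. I'll go to a height that's safe either way (TCP 0.098) and check there before closing.

```bash
python3 -m inch '{"delta_rot":[[0,0,0],[0,0,0],[0,0,0]],"dp":[[0,0,16],[0,0,16],[0,0,0]],"jaw":[60,60,60]}'
python3 - <<'E'
from m import *
p,d=eyes.snapshot("side"); np.savez("pics/side4.npz",p=p,d=d); s=bot.state(); T=s['tcp_pos']; print(T,s['wrist_force'])
C=cloud('side',d)
for u in(386,388,390): print(u,[(v,C[v,u].round(3).tolist()) for v in range(276,292,2)])
cv2.imwrite('pics/crop4.png',cv2.resize(p[230:320,330:420],(500,500),interpolation=cv2.INTER_CUBIC)[:,:,::-1])
E
```

```text
time_s: 7.85
tcp_pos: [0.5415, -0.1996, 0.095]
eef_rot: [0.213, 0.977, 0.0, -0.002]
wrist_force: [0.2, 0.0, -0.1]
width: 0.602
[ 0.5422 -0.1999  0.0958] [ 0.2993 -0.0174  0.1008]
386 [(276, [0.523, -0.227, 0.149]), (278, [0.52, -0.23, 0.147]), (280, [0.523, -0.229, 0.14]), (282, [0.521, -0.231, 0.136]), (284, [0.521, -0.232, 0.131]), (286, [0.547, -0.216, 0.098]), (288, [0.545, -0.218, 0.094]), (290, [0.546, -0.218, 0.088])]
388 [(276, [0.523, -0.232, 0.152]), (278, [0.523, -0.233, 0.147]), (280, [0.524, -0.233, 0.141]), (282, [0.526, -0.232, 0.134]), (284, [0.525, -0.234, 0.13]), (286, [0.55, -0.219, 0.098]), (288, [0.551, -0.219, 0.091]), (290, [0.552, -0.219, 0.085])]
390 [(276, [0.509, -0.245, 0.17]), (278, [0.527, -0.235, 0.146]), (280, [0.527, -0.236, 0.142]), (282, [0.531, -0.234, 0.132]), (284, [0.535, -0.232, 0.123]), (286, [0.58, -0.204, 0.068]), (288, [0.575, -0.208, 0.068]), (290, [0.57, -0.213, 0.069])]
```

View pics/crop4.png

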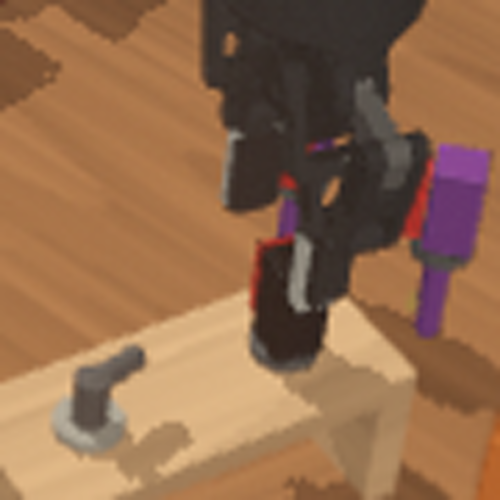

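The picture agrees with the depth. At TCP z 0.096 the near fingertip ends at z≈0.12, the handle-top level, at crop (320,305). So the tips really are about 24 mm above the reported TCP, and the correct grip height is TCP ≈0.060. I'll descend in stages, watching the force.

```bash
python3 -m inch '{"delta_rot":[[0,0,0],[0,0,0],[0,0,0]],"dp":[[0,0,10],[0,0,10],[0,0,0]],"jaw":[60,60,60]}'
python3 -m inch '{"delta_rot":[[0,0,0],[0,0,0],[0,0,0],[0,0,0]],"dp":[[0,0,6],[0,0,6],[0,0,4],[0,0,0]],"jaw":[60,60,60,60]}'
python3 - <<'E'
from m import *
p,d=eyes.snapshot("side"); np.savez("pics/side5.npz",p=p,d=d); s=bot.state(); T=s['tcp_pos']; print(T,s['wrist_force'])
C=cloud('side',d)
for u in(384,386,388): print(u,[(v,C[v,u].round(3).tolist()) for v in range(286,304,2)])
E
```

```text
time_s: 8.28
tcp_pos: [0.542, -0.1999, 0.0756]
eef_rot: [0.214, 0.977, 0.0, -0.001]
wrist_force: [-0.3, -0.8, 0.2]
width: 0.6
time_s: 8.78
tcp_pos: [0.5426, -0.2001, 0.0603]
eef_rot: [0.213, 0.977, 0.0, -0.0]
wrist_force: [0.5, 0.1, -0.0]
width: 0.602
[ 0.5427 -0.2002  0.0606] [ 0.1712 -0.5921  0.1757]
384 [(286, [0.523, -0.226, 0.121]), (288, [0.524, -0.226, 0.114]), (290, [0.524, -0.227, 0.109]), (292, [0.522, -0.229, 0.106]), (294, [0.522, -0.23, 0.101]), (296, [0.523, -0.23, 0.095]), (298, [0.541, -0.219, 0.068]), (300, [0.537, -0.222, 0.067]), (302, [0.531, -0.227, 0.068])]
386 [(286, [0.511, -0.239, 0.137]), (288, [0.521, -0.233, 0.121]), (290, [0.521, -0.233, 0.115]), (292, [0.524, -0.233, 0.107]), (294, [0.526, -0.232, 0.1]), (296, [0.527, -0.233, 0.094]), (298, [0.543, -0.223, 0.07]), (300, [0.539, -0.226, 0.069]), (302, [0.535, -0.229, 0.067])]
388 [(286, [0.513, -0.242, 0.138]), (288, [0.509, -0.245, 0.137]), (290, [0.526, -0.235, 0.113]), (292, [0.528, -0.235, 0.106]), (294, [0.529, -0.235, 0.099]), (296, [0.535, -0.232, 0.088]), (298, [0.547, -0.226, 0.069]), (300, [0.543, -0.229, 0.068]), (302, [0.537, -0.233, 0.069])]
```

Tips are now at z≈0.088, above the collar top (0.076). Closing at 36 N.

```bash
python3 -m inch '{"delta_rot":[[0,0,0],[0,0,0],[0,0,0],[0,0,0],[0,0,0]],"dp":[[0,0,0],[0,0,0],[0,0,0],[0,0,0],[0,0,0]],"jaw":[40,32,20,10,10]}' 36
python3 -m inch '{"delta_rot":[[0,0,0],[0,0,0],[0,0,0]],"dp":[[0,0,0],[0,0,0],[0,0,0]],"jaw":[10,10,10]}'
```

```text
time_s: 9.45
tcp_pos: [0.5431, -0.2008, 0.0617]
eef_rot: [0.213, 0.977, -0.0, 0.001]
wrist_force: [-2.3, -2.2, 5.1]
width: 0.29
time_s: 9.82
tcp_pos: [0.5431, -0.2008, 0.0616]
eef_rot: [0.213, 0.977, -0.0, 0.001]
wrist_force: [-0.6, -1.9, 5.5]
width: 0.291
```

```bash
python3 -m inch '{"delta_rot":[[0,0,0],[0,0,0],[0,0,0],[0,0,0],[0,0,0]],"dp":[[0,0,-10],[0,0,-25],[0,0,-35],[0,0,-35],[0,0,-35]],"jaw":[10,10,10,10,10]}'
python3 -m inch '{"delta_rot":[[0,0,0],[0,0,0]],"dp":[[0,0,0],[0,0,0]],"jaw":[10,10]}'
python3 - <<'E'
from m import *
p,d=eyes.snapshot("side"); np.savez("pics/side6.npz",p=p,d=d); s=bot.state(); T=s['tcp_pos']; print(T,s['wrist_force'])
c=np.array(proj('side',T)).astype(int); print(c)
u0,v0=c[0]-40,c[1]-40
cv2.imwrite('pics/crop6.png',cv2.resize(p[v0:v0+80,u0:u0+80],(560,560),interpolation=cv2.INTER_CUBIC)[:,:,::-1])
E
```

```text
time_s: 10.45
tcp_pos: [0.5425, -0.1997, 0.2018]
eef_rot: [0.213, 0.977, 0.0, -0.0]
wrist_force: [-0.1, 0.0, -2.0]
width: 0.29
time_s: 10.7
tcp_pos: [0.5419, -0.1997, 0.1994]
eef_rot: [0.213, 0.977, 0.0, -0.001]
wrist_force: [-0.4, 0.6, -2.4]
width: 0.296
[ 0.5417 -0.1996  0.1989] [-0.052  -0.1433 -0.883 ]
[383 246]
```

View pics/crop6.png

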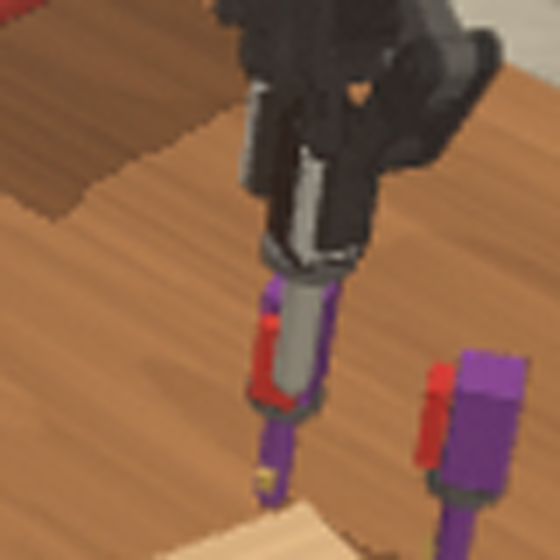

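Pin in hand: the shank hangs from (315,280) to (290,390) in the crop with no tooth showing, so the button is squeezed in. The brass dot at (265,478) belongs to a purple lookalike. I'll check the pin's tilt and the tip position.

Run:
```python
from m import *
p,d=load('side',6); T=np.array([.5417,-.1996,.199]); C=cloud('side',d); H=hsv(p)
dark=np.zeros_like(d,bool)
near=(np.hypot(C[...,0]-T[0],C[...,1]-T[1])<.05)&(C[...,2]>.13)&(d>0)&(H[...,1]<70)
for v in range(240,266):
    k=np.nonzero(near[v])[0]; 
    if len(k): print(v,k.min(),k.max(),p[v,k].mean(0).round(),C[v,k].mean(0).round(4))
print('vertical line px',[np.round(proj('side',[T[0],T[1],z]),2).tolist() for z in(.21,.19,.17,.15)])
```

```text
240 381 394 [81. 72. 66.] [ 0.5315 -0.2133  0.2289]
241 381 394 [89. 81. 74.] [ 0.5327 -0.2118  0.225 ]
242 381 393 [106.  99.  90.] [ 0.5348 -0.2105  0.2207]
243 381 393 [83. 75. 68.] [ 0.5378 -0.2081  0.2152]
244 382 392 [78. 69. 64.] [ 0.538  -0.2084  0.2127]
245 383 391 [85. 75. 72.] [ 0.5379 -0.2089  0.2105]
246 384 389 [96. 88. 81.] [ 0.538  -0.208   0.2075]
247 383 388 [130. 120. 111.] [ 0.543  -0.2026  0.1991]
248 383 388 [130. 120. 110.] [ 0.5428 -0.2031  0.1969]
249 383 388 [128. 120. 109.] [ 0.5439 -0.2027  0.1935]
250 383 388 [129. 121. 108.] [ 0.543  -0.2037  0.1919]
251 383 388 [130. 119. 108.] [ 0.5439 -0.2034  0.1886]
252 383 388 [128. 118. 107.] [ 0.5431 -0.2043  0.187 ]
253 383 388 [127. 117. 106.] [ 0.5438 -0.2041  0.1839]
254 383 387 [131. 123. 110.] [ 0.5431 -0.2038  0.1815]
255 383 387 [131. 123. 109.] [ 0.5433 -0.204   0.1788]
256 383 387 [131. 123. 109.] [ 0.5426 -0.2048  0.1771]
257 382 387 [130. 121. 108.] [ 0.5432 -0.2035  0.1733]
258 382 387 [129. 119. 108.] [ 0.543  -0.2041  0.1711]
259 382 387 [128. 118. 107.] [ 0.5435 -0.204   0.1681]
260 382 386 [130. 121. 107.] [ 0.543  -0.2035  0.1654]
261 383 386 [124. 111. 102.] [ 0.5434 -0.2048  0.1632]
vertical line px [[384.53, 242.31], [383.43, 250.09], [382.36, 257.66], [381.32, 265.03]]
```

The shank is vertical to within measurement. The pin tip lies about 40 mm below the reported TCP, so it will be seated at TCP z≈0.080. Carrying it over to the fork.

```bash
python3 -m inch '{"delta_rot":[[0,0,0],[0,0,0],[0,0,0],[0,0,0],[0,0,0]],"dp":[[6,28,0],[10,48,0],[11,53,0],[11,53,0],[11,53,0]],"jaw":[10,10,10,10,10]}'
python3 -m inch '{"delta_rot":[[0,0,0],[0,0,0],[0,0,0],[0,0,0],[0,0,0]],"dp":[[11,53,0],[11,53,0],[7,36,0],[0,0,25],[0,0,25]],"jaw":[10,10,10,10,10]}'
python3 -m inch '{"delta_rot":[[0,0,0],[0,0,0]],"dp":[[0,0,0],[0,0,0]],"jaw":[10,10]}'
python3 - <<'E'
from m import *
for n in('side','top'):
    p,d=eyes.snapshot(n); np.savez(f"pics/{n}7.npz",p=p,d=d)
s=bot.state(); T=s['tcp_pos']; print(s['time_s'],T,s['wrist_force'],s['eef_rot'],s['width'])
p,d=load('side',7); C=cloud('side',d); H=hsv(p)
near=(np.hypot(C[...,0]-T[0],C[...,1]-T[1])<.03)&(C[...,2]>.093)&(C[...,2]<.16)&(d>0)&(H[...,1]<70)
for v in range(165,215):
    k=np.nonzero(near[v])[0]
    if len(k): print(v,k.min(),k.max(),C[v,k].mean(0).round(4))
print('hole px pred',proj('side',[.6274,.1759,.088]))
p0,d0=load('side',1); sub=p0[190:216,275:312].mean(2).astype(int)
for r in range(196,210): print(r,p0[r,280:306].mean(1).astype(int))
pt,_=load('top',7)
cv2.imwrite('pics/crop7.png',np.hstack([cv2.resize(p[150:230,250:330],(500,500),interpolation=cv2.INTER_CUBIC),cv2.resize(pt[160:240,180:260],(300,500))])[:,:,::-1])
E
```

```text
time_s: 11.38
tcp_pos: [0.5956, 0.0355, 0.1987]
eef_rot: [0.214, 0.977, -0.0, -0.002]
wrist_force: [0.1, -0.8, -1.9]
width: 0.289
time_s: 12.0
tcp_pos: [0.6282, 0.1757, 0.1479]
eef_rot: [0.213, 0.977, -0.001, -0.002]
wrist_force: [0.0, -0.7, -0.9]
width: 0.291
time_s: 12.25
tcp_pos: [0.6293, 0.175, 0.1507]
eef_rot: [0.214, 0.977, 0.0, -0.0]
wrist_force: [0.5, 0.1, -0.7]
width: 0.291
12.35 [0.6298 0.175  0.1518] [-0.4912 -0.6437 -2.0741] [0.2136 0.9769 0.0005 0.0008] 0.28893250158910977
182 295 296 [0.6302 0.166  0.1571]
183 294 296 [0.6312 0.1691 0.1523]
184 294 296 [0.6318 0.1699 0.1487]
185 293 296 [0.6307 0.1707 0.1457]
186 294 296 [0.6325 0.1708 0.1418]
187 294 296 [0.6301 0.1682 0.1408]
188 293 296 [0.6305 0.1707 0.1365]
189 293 296 [0.6313 0.1717 0.1326]
190 293 296 [0.6305 0.1707 0.1303]
191 293 296 [0.6312 0.1717 0.1264]
192 294 297 [0.633  0.1697 0.1234]
193 293 297 [0.6322 0.1709 0.12  ]
194 293 297 [0.6321 0.1709 0.1169]
195 294 296 [0.6303 0.1688 0.1154]
hole px pred (np.float64(292.6272480021166), np.float64(202.87189054246053))
196 [116 110  83  73 111 150 158 159 161 1
[... 811 characters left out ...]

 159 160 158 158 159 160 160 159]
204 [111 110 120 152 158 158 157 159 159 159 159 157 157 157 158 158 158 157
 158 158 159 158 158 158 159 160]
205 [144 118 109 110 141 156 158 159 159 159 158 159 158 158 158 157 157 158
 158 158 158 158 158 158 158 159]
206 [173 182 139 113 110 130 154 158 159 158 158 158 158 159 158 157 158 157
 159 158 157 157 158 159 159 157]
207 [192 198 198 152 115 111 120 142 156 158 159 158 159 158 158 158 157 157
 158 158 159 158 157 158 157 157]
208 [191 198 198 198 183 137 112 109 130 153 159 158 158 158 158 159 159 158
 158 157 157 158 159 142 135 115]
209 [189 198 198 197 198 198 152 114 108 120 142 155 158 158 158 158 157 158
 159 157 157 139 136 118 113 111]
```

View pics/crop7.png

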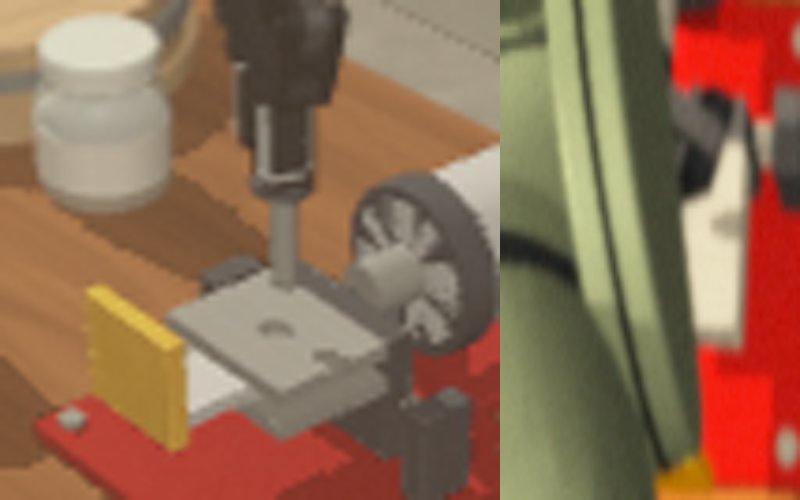

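The pin hangs just up and right of the hole in the side view: hole at pixel (293.6,202.1), tip at (295,196). I'll work out the lateral correction from pixels of this one camera, so its bias cancels.

Run:
```python
from m import *
s=bot.state(); T=s['tcp_pos']; print(s['time_s'],T)
p,d=load('side',7)
for v in (186,190,192,194,195,196,197,198,199): print(v,p[v,288:302].mean(1).astype(int))
b=np.array([293.6,202.1])-proj('side',[.6274,.1759,.088])
J=np.array([(np.array(proj('side',np.array([.6274,.1759,.1115])+e))-proj('side',[.6274,.1759,.1115])) for e in np.eye(3)*.001]).T; print('J px/mm',J)
print('pred shank axis if centred, z .135,.112',np.array(proj('side',[.6274,.1759,.135]))+b,np.array(proj('side',[.6274,.1759,.112]))+b)
print('pred near rim of tip',np.array(proj('side',[.6242,.1727,.112]))+b)
print('pred collar underside near rim z=.160',np.array(proj('side',[.6274-.0099,.1759-.0099,.160]))+b)
```

```text
12.35 [0.6298 0.175  0.1518]
186 [ 89  90  89 109 114 113 121 123 117 105 116 118 116 117]
190 [ 84  87  85  87  89 111 121 123 119 105 112 114 115 115]
192 [100 101 102  96  78  99 118 123 119 101 100 104 113 116]
194 [ 77 111 152 159 158 133 122 124 119 101 100 100 100 100]
195 [153 161 161 160 159 131 112 116 114 108 101  99 100  99]
196 [162 161 160 160 160 159 149 137 128 154 149 122 103  99]
197 [159 161 161 162 161 160 159 159 158 159 160 160 136 105]
198 [159 159 160 161 160 160 160 160 160 159 158 158 159 148]
199 [159 160 160 159 160 161 160 159 159 160 160 159 158 160]
J px/mm [[ 0.2749 -0.2441 -0.0058]
 [-0.1316 -0.1431 -0.3134]]
pred shank axis if centred, z .135,.112 [293.3264 187.3754] [293.4614 194.6666]
pred near rim of tip [293.3624 195.5485]
pred collar underside near rim z=.160 [292.8578 181.9219]
```

```bash
python3 -m inch '{"delta_rot":[[0,0,0],[0,0,0],[0,0,0],[0,0,0]],"dp":[[4,1,0],[0,0,10],[0,0,8],[0,0,0]],"jaw":[10,10,10,10]}'
python3 -m inch '{"delta_rot":[[0,0,0],[0,0,0]],"dp":[[0,0,0],[0,0,0]],"jaw":[10,10]}'
python3 - <<'E'
from m import *
p,d=eyes.snapshot('side'); np.savez("pics/side8.npz",p=p,d=d)
s=bot.state(); T=s['tcp_pos']; print(s['time_s'],T,s['wrist_force'])
for v in range(190,207): print(v,p[v,286:302].mean(1).astype(int))
b=np.array([293.6,202.1])-proj('side',[.6274,.1759,.088])
for z in(.088,.094,.11): print(z,np.array(proj('side',[.6274,.1759,z]))+b, np.array(proj('side',[.6242,.1727,z]))+b)
cv2.imwrite('pics/crop8.png',cv2.resize(p[170:220,265:325],(720,600),interpolation=cv2.INTER_CUBIC)[:,:,::-1])
E
```

```text
time_s: 12.85
tcp_pos: [0.6252, 0.1773, 0.1314]
eef_rot: [0.214, 0.977, -0.001, -0.001]
wrist_force: [0.4, -0.4, -2.4]
width: 0.285
time_s: 13.1
tcp_pos: [0.6262, 0.1776, 0.133]
eef_rot: [0.214, 0.977, 0.0, 0.0]
wrist_force: [0.2, 0.2, -0.7]
width: 0.288
13.15 [0.6261 0.1776 0.133 ] [-0.0644  0.3599 -1.4586]
190 [ 84  85  84  87  85  99 115 122 122 111 113 115 115 114 115 115]
191 [ 91 104 101 101  96  93 113 123 121 111 109 112 111 114 115 116]
192 [101 100 101 100 102 104 116 122 121 111 103 101 102 103 113 116]
193 [100  99 100  90  82 111 117 124 122 112 102 101 100 100 115 113]
194 [ 99  86  78 112 153 151 124 123 123 113 101  99  99 100 100 100]
195 [113 120 154 160 160 152 126 123 123 113 152 139 107  99 100  98]
196 [160 160 162 162 160 153 126 123 122 113 152 160 148 123 102  99]
197 [160 159 160 162 161 153 125 123 122 114 152 159 159 160 138 106]
198 [160 160 159 159 161 154 125 122 123 114 153 159 158 159 160 148]
199 [159 159 159 159 160 153 123 123 123 114 126 155 159 160 158 159]
200 [159 158 159 159 159 159 126 122 123 110 151 159 160 161 160 159]
201 [160 159 159 159 159 153 121 110 109 110 153 160 159 160 161 161]
202 [161 161 160 158 159 130 115 121 124 118 136 157 159 159 159 161]
203 [159 160 160 161 159 151 131 141 141 123 110 117 154 159 159 159]
204 [159 160 160 160 160 159 158 158 129 120 120 119 119 154 160 160]
205 [159 160 159 159 160 160 160 159 158 128 119 119 119 119 119 153]
206 [155 159 159 160 160 160 160 159 158 158 159 129 121 119 119 119]
0.088 [293.6 202.1] [293.5027 202.9939]
0.094 [293.5656 200.2581] [293.4678 201.1491]
0.11 [293.473  195.2928] [293.3742 196.1758]
```

View pics/crop8.png

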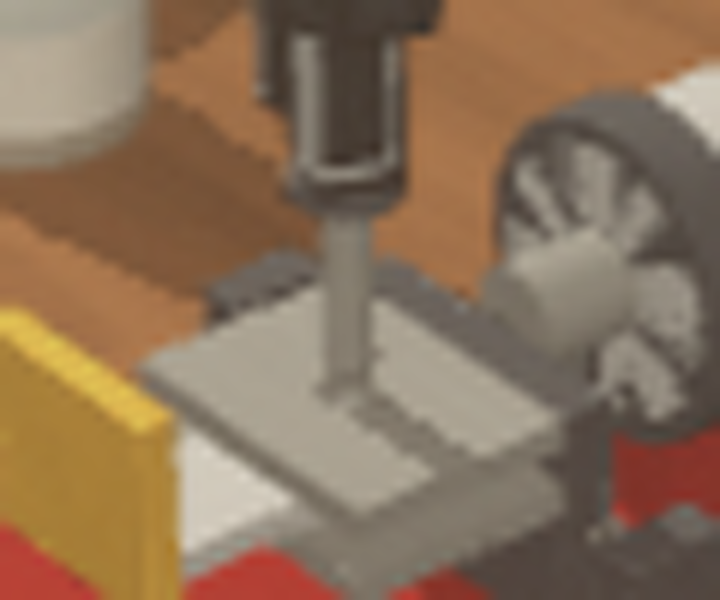

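The shank is now centred over the hole in the side view: axis u=293.5 against hole 293.6, and the tip rim matches its predicted row. Descending gently by feel.

```bash
python3 -m inch '{"delta_rot":[[0,0,0],[0,0,0],[0,0,0],[0,0,0]],"dp":[[0,0,2],[0,0,2],[0,0,2],[0,0,1]],"jaw":[10,10,10,10]}'
python3 -m inch '{"delta_rot":[[0,0,0],[0,0,0]],"dp":[[0,0,1],[0,0,1]],"jaw":[10,10]}'
python3 -m inch '{"delta_rot":[[0,0,0],[0,0,0]],"dp":[[0,0,0],[0,0,0]],"jaw":[10,10]}'
```

```text
time_s: 13.65
tcp_pos: [0.6259, 0.1776, 0.1255]
eef_rot: [0.214, 0.977, 0.0, -0.0]
wrist_force: [-0.2, 0.2, -0.8]
width: 0.287
time_s: 13.9
tcp_pos: [0.6263, 0.1778, 0.124]
eef_rot: [0.214, 0.977, 0.0, 0.0]
wrist_force: [0.5, 0.4, -0.1]
width: 0.286
time_s: 14.15
tcp_pos: [0.6262, 0.1778, 0.1239]
eef_rot: [0.213, 0.977, 0.0, 0.0]
wrist_force: [1.0, 1.0, -1.3]
width: 0.287
```

No vertical force below the cheek's top, so the tip is in. Continuing slowly.

```bash
python3 -m inch '{"delta_rot":[[0,0,0],[0,0,0],[0,0,0]],"dp":[[0,0,1.5],[0,0,1.5],[0,0,0]],"jaw":[10,10,10]}'
python3 -m inch '{"delta_rot":[[0,0,0],[0,0,0],[0,0,0]],"dp":[[0,0,1.5],[0,0,1.5],[0,0,0]],"jaw":[10,10,10]}'
```

```text
time_s: 14.52
tcp_pos: [0.6264, 0.178, 0.1207]
eef_rot: [0.214, 0.977, 0.001, 0.0]
wrist_force: [3.0, 3.5, 0.4]
width: 0.292
time_s: 14.9
tcp_pos: [0.6264, 0.178, 0.1178]
eef_rot: [0.214, 0.977, 0.001, 0.0]
wrist_force: [3.4, 3.6, -0.7]
width: 0.289
```

```bash
python3 -m inch '{"delta_rot":[[0,0,0],[0,0,0],[0,0,0]],"dp":[[-0.6,1.8,0],[0,0,1.5],[0,0,0]],"jaw":[10,10,10]}'
python3 -m inch '{"delta_rot":[[0,0,0],[0,0,0],[0,0,0],[0,0,0]],"dp":[[0,0,1.5],[0,0,1.5],[0,0,1.5],[0,0,0]],"jaw":[10,10,10,10]}'
```

```text
time_s: 15.28
tcp_pos: [0.6265, 0.1784, 0.1155]
eef_rot: [0.214, 0.977, -0.001, -0.001]
wrist_force: [0.6, 0.4, -1.9]
width: 0.292
time_s: 15.78
tcp_pos: [0.6269, 0.1788, 0.1114]
eef_rot: [0.213, 0.977, -0.0, -0.0]
wrist_force: [0.2, -0.3, -0.8]
width: 0.288
```

```bash
python3 -m inch '{"delta_rot":[[0,0,0],[0,0,0],[0,0,0],[0,0,0]],"dp":[[0,0,2],[0,0,2],[0,0,2],[0,0,0]],"jaw":[10,10,10,10]}'
python3 -m inch '{"delta_rot":[[0,0,0],[0,0,0],[0,0,0],[0,0,0]],"dp":[[0,0,2],[0,0,2],[0,0,2],[0,0,0]],"jaw":[10,10,10,10]}'
```

```text
time_s: 16.27
tcp_pos: [0.627, 0.1789, 0.1054]
eef_rot: [0.213, 0.977, -0.0, -0.0]
wrist_force: [-0.6, 0.6, -1.4]
width: 0.29
time_s: 16.77
tcp_pos: [0.6271, 0.1789, 0.0995]
eef_rot: [0.214, 0.977, -0.0, -0.0]
wrist_force: [0.5, -0.6, -1.7]
width: 0.285
```

```bash
python3 -m inch '{"delta_rot":[[0,0,0],[0,0,0],[0,0,0],[0,0,0]],"dp":[[0,0,2],[0,0,2],[0,0,2],[0,0,0]],"jaw":[10,10,10,10]}'
python3 -m inch '{"delta_rot":[[0,0,0],[0,0,0],[0,0,0],[0,0,0]],"dp":[[0,0,2],[0,0,2],[0,0,2],[0,0,0]],"jaw":[10,10,10,10]}'
python3 -m inch '{"delta_rot":[[0,0,0],[0,0,0],[0,0,0],[0,0,0]],"dp":[[0,0,2],[0,0,1],[0,0,1],[0,0,0]],"jaw":[10,10,10,10]}'
```

```text
time_s: 17.27
tcp_pos: [0.6271, 0.1789, 0.0934]
eef_rot: [0.213, 0.977, -0.0, -0.0]
wrist_force: [-0.1, 0.8, -2.0]
width: 0.288
time_s: 17.77
tcp_pos: [0.627, 0.1789, 0.0874]
eef_rot: [0.214, 0.977, -0.0, -0.0]
wrist_force: [0.2, 0.8, -1.7]
width: 0.291
time_s: 18.27
tcp_pos: [0.6272, 0.179, 0.0836]
eef_rot: [0.214, 0.977, 0.0, -0.0]
wrist_force: [-0.2, -0.6, -1.1]
width: 0.288
```

```bash
python3 -m inch '{"delta_rot":[[0,0,0],[0,0,0],[0,0,0],[0,0,0]],"dp":[[0,0,1],[0,0,1],[0,0,1],[0,0,0]],"jaw":[10,10,10,10]}'
python3 -m inch '{"delta_rot":[[0,0,0],[0,0,0],[0,0,0]],"dp":[[0,0,1],[0,0,1],[0,0,0]],"jaw":[10,10,10]}'
```

```text
time_s: 18.77
tcp_pos: [0.6271, 0.1789, 0.0806]
eef_rot: [0.213, 0.977, -0.0, -0.0]
wrist_force: [-0.1, 0.4, -2.0]
width: 0.285
time_s: 19.15
tcp_pos: [0.6274, 0.179, 0.0797]
eef_rot: [0.214, 0.977, 0.0, 0.0]
wrist_force: [-2.1, 0.0, 3.8]
width: 0.285
```

```bash
python3 -m inch '{"delta_rot":[[0,0,0],[0,0,0],[0,0,0]],"dp":[[0,0,1],[0,0,1],[0,0,0]],"jaw":[10,10,10]}'
```

```text
time_s: 19.52
tcp_pos: [0.6274, 0.1789, 0.0796]
eef_rot: [0.214, 0.977, 0.0, 0.001]
wrist_force: [-5.1, -1.7, 13.7]
width: 0.288
```

Seated: the collar stopped at TCP 0.0796, where predicted, with no further travel at 13.7 N. Easing off to a light press, then letting go.

```bash
python3 -m inch '{"delta_rot":[[0,0,0],[0,0,0],[0,0,0],[0,0,0],[0,0,0]],"dp":[[0,0,-1.5],[0,0,0],[0,0,0],[0,0,0],[0,0,0]],"jaw":[10,34,42,55,65]}'
python3 -m inch '{"delta_rot":[[0,0,0],[0,0,0]],"dp":[[0,0,0],[0,0,0]],"jaw":[65,65]}'
python3 - <<'E'
from m import *
p,d=eyes.snapshot('side'); np.savez("pics/side9.npz",p=p,d=d)
cv2.imwrite('pics/crop9.png',cv2.resize(p[150:230,255:335],(600,600),interpolation=cv2.INTER_CUBIC)[:,:,::-1])
E
```

```text
time_s: 20.15
tcp_pos: [0.627, 0.1788, 0.0776]
eef_rot: [0.213, 0.977, -0.0, -0.0]
wrist_force: [0.2, 1.2, -0.4]
width: 0.649
time_s: 20.4
tcp_pos: [0.6272, 0.1789, 0.0781]
eef_rot: [0.214, 0.977, -0.0, -0.0]
wrist_force: [0.3, -0.4, 0.2]
width: 0.649
```

View pics/crop9.png

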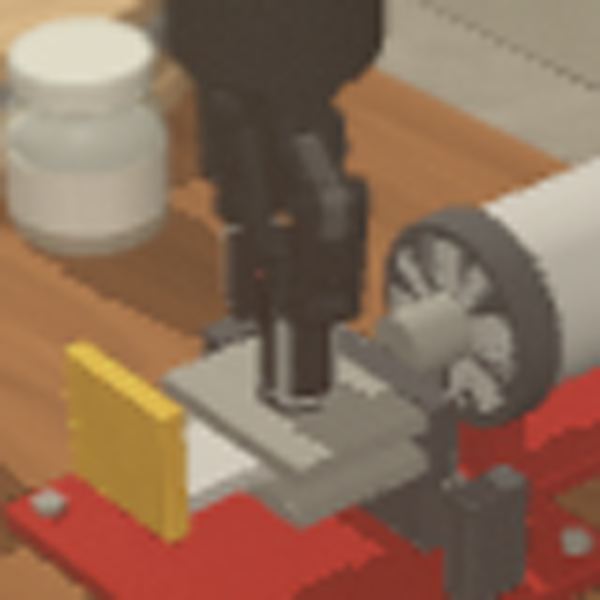

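The pin is in the fork with its collar on the cheek (crop ~(300,395)), and the fingers stand clear. Withdrawing straight up, then aside, for a final look.

```bash
python3 -m inch '{"delta_rot":[[0,0,0],[0,0,0],[0,0,0],[0,0,0],[0,0,0]],"dp":[[0,0,-5],[0,0,-15],[0,0,-30],[0,0,-50],[0,0,-50]],"jaw":[65,65,65,65,65]}'
python3 -m inch '{"delta_rot":[[0,0,0],[0,0,0],[0,0,0],[0,0,0],[0,0,0]],"dp":[[0,-50,0],[0,-55,0],[0,-55,0],[0,-30,0],[0,0,0]],"jaw":[65,65,65,65,65]}'
python3 - <<'E'
from m import *
for n in('side','top'):
    p,d=eyes.snapshot(n); np.savez(f"pics/{n}10.npz",p=p,d=d)
s=bot.state(); print(s['time_s'],s['tcp_pos'],s['wrist_force'])
ps,ds=load('side',10); pt,dt=load('top',10); C=cloud('top',dt);H=hsv(pt);z=C[...,2]
yel=big((H[...,0]>20)&(H[...,0]<35)&(H[...,1]>150)&box(190,245,212,260)&(z>.118)); rect('top',yel,.125,'tab')
red=big(((H[...,0]<6)|(H[...,0]>174))&(H[...,1]>180)&(z>.1)&box(205,240,175,215)); rect('top',red,.132,'button')
bl=big((pt.max(2)<70)&box(205,245,175,215)&(z>.1)); rect('top',bl,.138,'handle'); print('top z',np.quantile(z[bl],[.5,.9]))
o=np.hstack([cv2.resize(ps[160:230,260:320],(515,600),interpolation=cv2.INTER_CUBIC),cv2.resize(pt[170:250,190:230],(285,600),interpolation=cv2.INTER_CUBIC)]); cv2.imwrite('pics/crop10.png',o[:,:,::-1])
E
```

```text
time_s: 21.08
tcp_pos: [0.6272, 0.179, 0.231]
eef_rot: [0.214, 0.977, 0.0, 0.001]
wrist_force: [0.4, -0.1, 0.0]
width: 0.653
time_s: 21.7
tcp_pos: [0.5475, 0.0047, 0.2298]
eef_rot: [0.215, 0.977, 0.0, 0.001]
wrist_force: [0.8, -0.3, 0.4]
width: 0.654
21.8 [0.5485 0.0066 0.2292] [0.528  0.3242 0.7786]
tab c [554.  183.8] size [51.7  8.6] ang 86.5
button c [633.9 187.4] size [ 7.6 15.1] ang 60.7
handle c [622.  169.5] size [29.3 24.1] ang 62.2
top z [0.136  0.1391]
```

View pics/crop10.png

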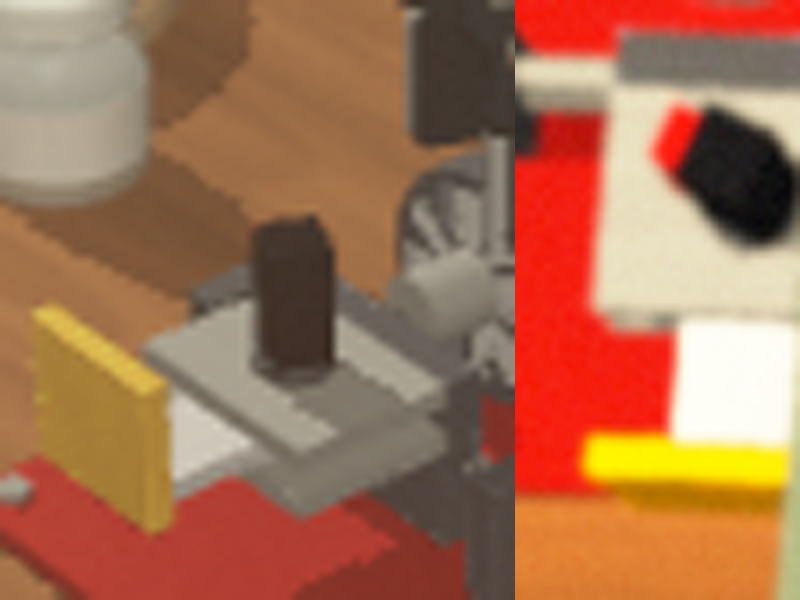

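Final view:
- **Pin:** upright with its collar on the cheek; handle top at z≈0.137–0.139, where 0.138 is expected.
- **Button:** showing about 7.6 mm beyond the handle. Fully out is 9 mm and pressed would be 4 mm, so it has sprung out.
- **Tab:** still home at x=0.554.

Handing in.

```bash
python3 -c "
from plant import bot,ticket
print(bot.state()['time_s'],bot.state()['wrist_force']); print(ticket.close_job())"
```

```text
21.8 [0.52796462 0.32420826 0.77862859]
the job is handed in; nothing more can be done
None
```

The pin is in the fork, and the job was handed in at 21.8 s of the 72 s allowed, with the arm clear of everything.

**What I did**
- **Bar:** I pushed it in by the yellow tab, about 28 mm, until it met the stop at about 14 N. The red base then showed through the fork hole, so the bar's hole was lined up.
- **Pin:** I took the black pin with the red button and squeezed it at 36 N. I lined it up over the hole in the side camera and went down by feel. I made one correction of about 2 mm when the hole pushed sideways with about 5 N. The collar stopped dead at the expected height, and the highest vertical force was 13.7 N. I then let go.

**Last checks**
- **Handle top:** measured at z = 0.136–0.139, against 0.138 for a flush collar.
- **Button:** stands about 7.6 mm out of the handle in the top view. That fits sprung out (9 mm) better than pressed in (4 mm).
- **Bar:** the tab is still at home.
- **Tooth:** I couldn't see the locking tooth under the fork. That it locked is inferred from the button being out and the collar being seated.

**Disagreements**
- **Fingertip height:** the cameras put the open fingertips about 24–37 mm above the reported tool point, not 14 mm ahead of it. I set the grip height from the images. The push therefore probably touched only the upper part of the tab, though the bar still reached its stop.
- **Grip opening:** with the button in, the gripper read about 24.7 mm where 26 mm was expected.
- **Side camera:** it was off by 1–2 pixels, so I measured the pin against the hole in that one picture.

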